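Set the game on the darts scorer and start it

ROBOT

A 6-joint arm with a two-finger parallel gripper is mounted at the origin on the work surface. World frame = base frame: x ahead of the robot, y to its left, z up, the work surface at z = 0. Lengths are in mm, angles in rad, forces in N, time in s.
With the tool pointing down it reaches from about 300 to 775 mm from the base axis. Payload 14.6 kg.
Tool frame: the origin (TCP) lies at the very end of the fingers, on their centre line; the grasp point (between the pads) lies 19 mm behind it; z points along the fingers, y is the direction in which the jaws open and shut (so a half turn about z gives the same grasp; the last joint's range is limited). The gripper opens to 94 mm and grips with 3 to 60 N. Pads are 16 mm wide; open, the fingers measure 119 mm over their backs; the gripper's body (75 mm by 177 mm) begins 78 mm behind the grasp point.
Start: joints at [-1.266, 0.3, 1.521, -0, 1.321, -0.067], TCP at [199.804, -512.414, 205.446] pointing down, gripper open.
Joint ranges: [-3.03, 3.03], [-0.79, 2.21], [0.23, 2.52], [-1.04, 4.18], [0, 3.07], [-2.55, 2.55]. Speed limits (rad/s): [2.22, 2.22, 2.57, 3.14, 3.14, 3.14].

INTERFACE

Orientations are given as [roll, pitch, yaw] about the fixed x, y, z axes, in that order (R = Rz(yaw) Ry(pitch) Rx(roll)).
In Python, from cell import manip gives the robot as it stands.
- The arm moves only by the shell command python3 -m inch 'ROWS' [FORCE]. ROWS is a JSON object of lists of equal length, an entry for each row: "grip": the opening, from -1 (shut) to 1 (fully open), so that 0 is half open; "travel": the shift along the world's x, y, z in cm, a list of three; "turn": the turn, a rotation vector about the world's x, y, z in degrees, a list of three. A call has 1 to 10 rows; each row is the pose to reach, as a shift and turn from the pose measured when the call began; what a row does not reach only later rows make up. A row lasts 1/8 s, in which the tool goes at most 62.5 mm and 10.7 degrees, less where a joint would pass 70% of its speed; a pose out of reach is approached as far as the arm can. A call with a gripper value outside its range is refused whole. The fingers move at their own pace and stop on an object; FORCE is the grip in N (left out, the last holds). Time passes only in rows, so rows that repeat a pose let the fingers close. It gives the time, the measured TCP pose, the force and the opening at its end, in the units of the state.
- manip.read_state(): the state, without advancing time (a new reading comes with each control period).
- manip.camera(name): name is "scene" or "top"; returns (picture, depth): 400x640x3 uint8, red, green, blue; 400x640 float32, mm along the optical axis (not along the pixel's ray), 0 where there is no reading.
- manip.calibration(name): a dict with "fx", "fy", "cx", "cy" (pixels), "k1" (the pictures are not rectified: a ray, as slopes to the right and down, at radius r is drawn at 1 + k1 r^2 times it, then the intrinsics apply), "world_from_camera" (4x4, takes a point from camera to world coordinates). Camera axes: x right, y up, looking along -z (the intrinsics and any distortion apply to the point x, -y, -z); pixel columns grow to the right and rows downward; lengths in mm; the calibration is good to about 2 mm. A picture is of the moment at which its call begins. calibration takes no time and is no camera call.
- manip.sign_off(): hands the job in, once; it reports no verdict.
Trained networks look in the newest picture that a camera, given by its name, has taken for a name from the list of things; names that differ only in an ending like _2 or _b are one class to them, and where a whole thing is asked for, a point or a joint stands for the part that bears it (a point fixed in the world has none). Each returns a list of dicts, best first, with "p" (0 to 1); they miss things now and then, are a little off and sometimes report something else, mostly with a low value. They report only what shows in the picture. A call takes as long as a camera call.
- manip.look_for(camera, label): "bbox" ([left, top, right, bottom] in pixels, round what is visible of it).
The state is a dict: "clock": time; "joints": joint angles; "qd": joint speeds; "effort": joint torques, N m; "eef_pos": TCP position; "eef_rot": TCP orientation; "wrist_force": force on the tool from outside, world axes, zero at the start; "moment": the same for the moment, N m; "finger_gap": finger opening in mm.
Only numpy, scipy, OpenCV 4.12 (cv2) and the standard library are available. Lean on these libraries where they do the work, as an engineer would, in place of code of your own. Each camera call takes 0.05 s, during which the arm holds its last target.

TASK

Set up the next game on the grey darts scorer: turn its black pointer dial clockwise, counting the clicks, until it rests pointing at the sixth of its eight tick marks (the first is the anticlockwise end of the arc, at the lower left as you face the panel), and let go of it. Only then push the fat round button beside it all the way in and release it, so that the game starts. Leave the dial on the sixth mark and do not knock or shift the bottle, bell, flight boxes, dart case or tumbler.

Things in the scene. Friction and masses are not known exactly. Their poses are not given: they have to be found in the camera images.
- scorer: Grey wedge console, fixed, 200 deep (x) x 260 wide (y) x 127 mm high; a display bar 45 mm deep at its rear reaches 157 mm. Origin: centre of underside; x points from its front to its rear, z up. It stands askew, its front turned away from the robot and to the robot's right. From the low front edge (35 mm high, x = -100 mm) a panel rises at 35 deg to x = +31 mm, so its normal leans 35 deg from vertical to the front. Dial at y = +55, button at y = -68 mm.
- dial_grip (a point): Grip point on the dial's axis, 30 mm off the panel; z out of the panel along the axis, x the way the pointer points (turns with the dial). Black disc 48 mm across, 6 mm thick; over it a grip bar 14 mm thick, 6 to 40 mm off the panel, reaching 17 mm behind the axis and 26 mm ahead on the pointer side (last 9 mm an 8 mm wide nose). White line on top from axis to nose.
- dial (a joint): Dial angle, rad: 0 on the first mark, grows clockwise (facing the panel) by 0.524 (30 deg) a click: sixth mark 2.618, eighth 3.665; end stops just beyond first and eighth. About 0.07 N m takes it over a click; let go, it settles in the nearest click. Starts on mark one, two or three. The button's housing is the nearest other thing on the panel, 95 mm from the dial's axis.
- sixth_mark (a point): Middle of the sixth tick mark. Eight thin white ticks, 10 mm long, lie round the dial 33 to 43 mm from its axis; straight up the slope is midway between fourth and fifth, the sixth lies 45 deg clockwise of that.
- start_button_top (a point): Centre of the top face of the round push button, 22 mm above the panel when out; z axis out of the panel along the button's travel. Button 40 mm across on a 56 mm round, 12 mm high housing.
- start_button (a joint): Button travel in m along the panel's inward normal: 0 out, 0.006 fully in; it begins to move at about 1.5 N, takes about 5 N fully in, and springs back out.
- bottle: bystander: keep clear. Full green glass beer bottle, 62 mm across, 230 mm high, 0.6 kg, on the scorer's right (seen facing its panel), towards its rear. Origin: centre of its underside.
- bell: bystander: keep clear. Brass counter bell on a round wooden foot, 80 mm across, 64 mm high, on the scorer's left, towards its rear. Origin: centre of its underside.
- flight_box0: bystander: keep clear. Bottom of a stack of three blue plastic flight boxes on the scorer's left, towards its front, each 42 x 75 x 21 mm. Origin: centre of its underside.
- flight_box1: bystander: keep clear. Middle box of the stack. Origin: centre of its underside.
- flight_box2: bystander: keep clear. Top box of the stack. Origin: centre of its underside.
- dart_case: bystander: keep clear. Clear acrylic dart case, 85 x 190 x 28 mm, lying flat in front of the scorer. Origin: centre of its underside.
- tumbler: bystander: keep clear. Empty glass tumbler, 74 mm across at the rim, 95 mm high, behind the scorer. Origin: centre of its underside.

How it is judged (in metres and radians):
On the way, in this order (a step that is already met when the one before it is completed fails the run):
1. the dial rests in its sixth click and is let go (value of joint dial between 2.468 and 2.768 rad and contact force between the fingers and scorer below 0.3 N and velocity of joint dial below 0.1 rad/s), for 0.2 s.
2. the button is pushed in (at least 4.5 of its 6 mm) with the dial on the sixth mark (value of joint dial between 2.468 and 2.768 rad and value of joint start_button above 0.0045 m), for 0.05 s.
At the end, for the whole second after the job is handed in: The dial is at rest within 0.15 rad of the sixth mark (2.618 rad), the button is out again (less than 1.5 mm in), and every bystander (bottle, bell, three flight boxes, dart case, tumbler) is within 30 mm of where it stood (value of joint dial between 2.468 and 2.768 rad and velocity of joint dial between -0.1 and 0.1 rad/s and value of joint start_button below 0.0015 m and distance of each of bottle, bell, flight_box0, flight_box1, flight_box2, dart_case, tumbler from where it was at the start of the episode below 0.03 m); the robot touches nothing.
It fails at once if the button is pushed in more than 3 mm while the dial is not on the sixth mark (not (value of joint dial between 2.468 and 2.768 rad) and value of joint start_button above 0.003 m).
It fails at once if a bystander is shifted more than 30 mm or tipped over (distance of any of bottle, bell, flight_box0, flight_box1, flight_box2, dart_case, tumbler from where it was at the start of the episode above 0.03 m or angle between any of bottle, bell, flight_box0, flight_box1, flight_box2, dart_case, tumbler's own z axis and vertical above 0.5 rad).
It also fails if it takes over 67 s, if anything falls off the work surface, if the arm or the gripper's body presses on something with over 40 N, if the wrist force passes 120 N, or if a joint passes its speed limit or range.

## Working session

There is one attempt and no reset: what is moved stays moved. The work goes in short steps, Python scripts to look and compute and a shell command to move; the robot and the scene stay as the last step left them, time stands still between calls to the robot, and variables do not carry over. Pictures are saved under pics/ and viewed, and the job is handed in when it is done.

```bash
ls; mkdir -p pics
python3 - <<'E'
from cell import manip
import cv2,numpy as np
print(manip.read_state())
for c in ("scene","top"):
    p,d=manip.camera(c); cv2.imwrite(f"pics/{c}0.png",p[...,::-1]); np.savez(f"pics/{c}0.npz",p=p,d=d)
    k=manip.calibration(c); print(c,{a:np.round(v,4).tolist() for a,v in k.items()})
    for l in ("scorer","dial_grip","start_button_top","sixth_mark"):
        print(l,manip.look_for(c,l)[:2])
E
```

```text
pics
{'clock': 0.0, 'joints': array([-1.26559974e+00,  3.00482506e-01,  1.52159626e+00,  2.36953108e-05,
        1.32070258e+00, -6.65948282e-02]), 'qd': array([ 0.00205209,  0.00131894, -0.00041654,  0.00026043, -0.00029012,
        0.00098958]), 'effort': array([-1.68212486e-03, -5.31807125e+01, -3.52736449e+01,  7.07280566e-02,
        2.45325227e-02, -8.37104449e-05]), 'eef_pos': array([ 199.73117282, -512.16257557,  204.87365543]), 'eef_rot': array([-3.14040812e+00, -1.02002510e-04,  3.71785480e-01]), 'wrist_force': array([ 0.54670474, -0.30139499,  0.77850634]), 'moment': array([-0.01398056,  0.02558441,  0.00719696]), 'finger_gap': 94.00250707298606}
scene {'fx': 511.4656, 'fy': 511.4656, 'cx': 310.4443, 'cy': 199.7732, 'k1': -0.0007, 'world_from_camera': [[0.7952, -0.3977, 0.4576, 1059.916], [0.6061, 0.5019, -0.6171, -633.0956], [0.0158, 0.7681, 0.6402, 787.8057], [0.0, 0.0, 0.0, 1.0]]}
scorer [{'bbox': [233.8, 153.9, 383.6, 286.3], 'p': 0.73}]
dial_grip [{'bbox': [282.4, 222.2, 304.4, 242.4], 'p': 0.63}]
start_button_top [{'bbox': [301.7, 271.3, 405.6, 324.3], 'p': 0.37}]
sixth_mark [{'bbox': [240.0, 151.8, 381.3, 289.9], 'p': 0.75}]
top {'fx': 409.4781, 'fy': 409.4781, 'cx': 308.6939, 'cy': 199.2802, 'k1': -0.0004, 'world_from_camera': [[0.0114, 0.987, -0.1605, 454.1743], [-0.9996, 0.0072, -0.0263, 45.7822], [-0.0248, 0.1607, 0.9867, 936.1523], [0.0, 0.0, 0.0, 1.0]]}
scorer [{'bbox': [255.3, 143.8, 404.8, 281.7], 'p': 0.96}, {'bbox': [406.6, 206.2, 446.1, 248.5], 'p': 0.17}]
dial_grip [{'bbox': [355.6, 188.5, 384.8, 215.2], 'p': 0.81}]
start_button_top [{'bbox': [313.1, 162.5, 331.4, 176.4], 'p': 0.59}]
sixth_mark [{'bbox': [256.8, 144.3, 409.2, 283.6], 'p': 0.91}]
```

View pics/scene0.png

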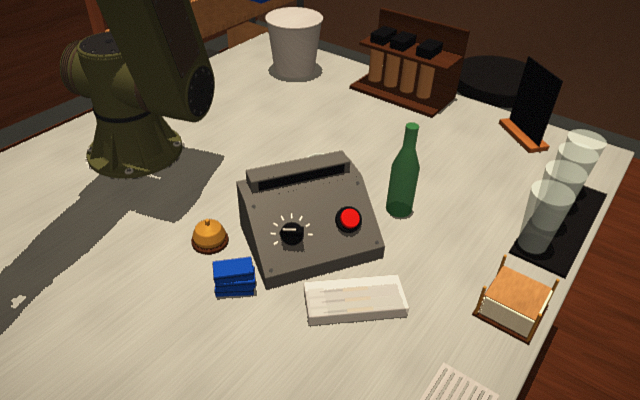

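View pics/top0.png

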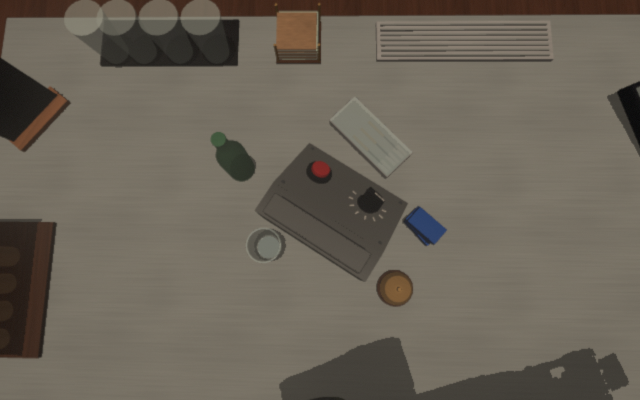

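Run:
```python
import cv2
a=cv2.imread("pics/top0.png")[120:300,240:460]; cv2.imwrite("pics/topc.png",cv2.resize(a,None,fx=3.3,fy=3.3,interpolation=cv2.INTER_CUBIC))
a=cv2.imread("pics/scene0.png")[140:330,210:430]; cv2.imwrite("pics/scenec.png",cv2.resize(a,None,fx=3.1,fy=3.1,interpolation=cv2.INTER_CUBIC))
```

```text
(no output)
```

View pics/topc.png

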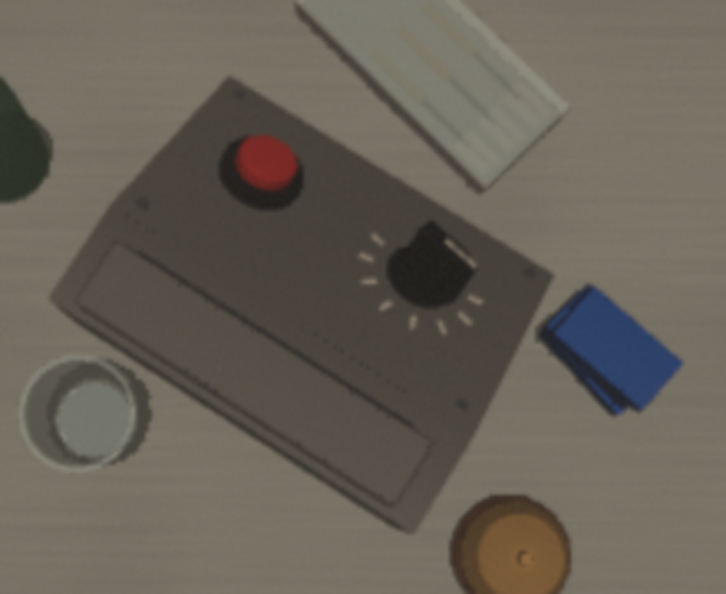

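View pics/scenec.png

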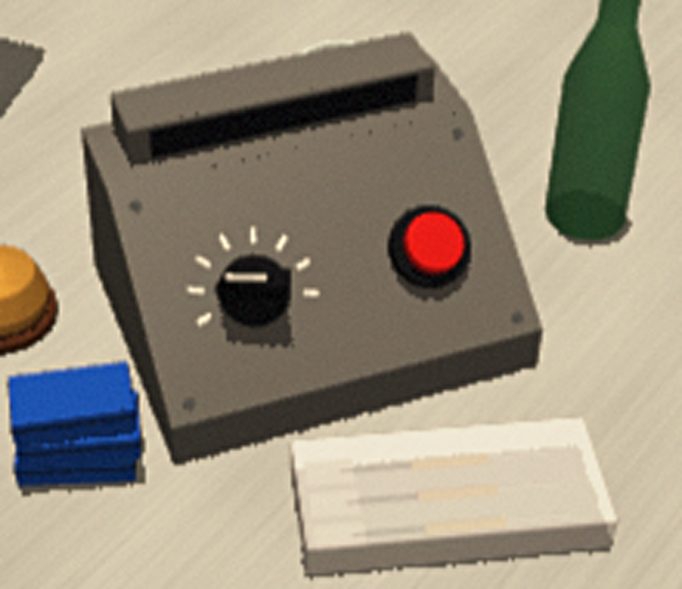

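The scene picture shows the scorer at about (310,220), with eight ticks round the dial at (291,233) and the red button at (348,219). The white line lies left of the dial axis. Next I'll fit the scorer's pose from the depth and the ticks.

```bash
cat > h.py <<'E'
import numpy as np,cv2
from cell import manip
from scipy.optimize import least_squares
from scipy.spatial.transform import Rotation as Ro
def proj(P,k):
    M=np.linalg.inv(np.array(k["world_from_camera"])); q=np.atleast_2d(P)@M[:3,:3].T+M[:3,3]
    s=np.c_[q[:,0]/-q[:,2],-q[:,1]/-q[:,2]]; r2=(s**2).sum(1,keepdims=True); s=s*(1+k["k1"]*r2)
    return np.c_[k["fx"]*s[:,0]+k["cx"],k["fy"]*s[:,1]+k["cy"]]
def cloud(d,k):
    v,u=np.mgrid[:d.shape[0],:d.shape[1]]; a=(u-k["cx"])/k["fx"]; b=(v-k["cy"])/k["fy"]
    r2=a*a+b*b; a=a/(1+k["k1"]*r2); b=b/(1+k["k1"]*r2)
    M=np.array(k["world_from_camera"]); return np.stack([a*d,-b*d,-d],-1)@M[:3,:3].T+M[:3,3]
c35,s35=np.cos(np.radians(35)),np.sin(np.radians(35))
N=np.array([-s35,0,c35]); U=np.array([c35,0,s35]); L=np.array([0,1.,0])  # normal, upslope, left (facing)
X0,Z0=-100,35
def Rz(y): return Ro.from_euler('z',y).as_matrix()
def axis_s(y,s): # point on panel, s mm up slope from front edge
    return np.array([X0,y,Z0])+s*U
def ticks(s,r=38): # in scorer frame, marks 1..8
    a=np.radians(-105+30*np.arange(8)) # clockwise from upslope
    return axis_s(55,s)+r*(np.cos(a)[:,None]*U-np.sin(a)[:,None]*L)
E
python3 - <<'E'
from h import *
res={}
for c in ("top","scene"):
    z=np.load(f"pics/{c}0.npz"); k=manip.calibration(c); P=cloud(z["d"],k)
    p=z["p"].astype(int)
    if c=="top": l,t,r,b=345,185,390,225
    else: l,t,r,b=265,205,320,250
    g=p[t:b,l:r].min(-1); 
    m=(g>(110 if c=="top" else 150)).astype(np.uint8)
    n,lab,st,ce=cv2.connectedComponentsWithStats(m)
    print(c,g.max(),np.median(g))
    for i in range(1,n): print(st[i,4],np.round(ce[i]+[l,t],1))
    # panel pts
    bb=(258,146,404,280) if c=="top" else (236,155,383,286)
    Q=P[bb[1]:bb[3],bb[0]:bb[2]]
    dx=Q[2:,1:-1]-Q[:-2,1:-1]; dy=Q[1:-1,2:]-Q[1:-1,:-2]; nn=np.cross(dx,dy); nn/=np.linalg.norm(nn,axis=-1,keepdims=True)+1e-9
    nn*=np.sign(nn[...,2:]); 
    Qi=Q[1:-1,1:-1]; ok=(abs(nn[...,2]-c35)<.08)&(Qi[...,2]>35)&(Qi[...,2]<125)
    X=Qi[ok]
    for _ in range(5):
        o=X.mean(0); u,s,vt=np.linalg.svd(X-o,full_matrices=False); nv=vt[2]*np.sign(vt[2][2]); e=(X-o)@nv; X=X[abs(e)<max(2,2*e.std())]
    print("plane",len(X),o,nv,"tilt",np.degrees(np.arccos(nv[2])),"yaw",np.degrees(np.arctan2(-nv[1],-nv[0])), e.std())
E
```

```text
top 100 59.0
plane 2128 [599.94638522  -1.4002098   85.97258611] [ 0.48600382 -0.30335681  0.81961877] tilt 34.95335018083915 yaw 148.02816480826905 0.9205984097448805
scene 227 93.0
7 [291.3 215.4]
9 [282.1 217.8]
9 [300.1 218.2]
8 [275.  223.9]
8 [307.2 224.9]
15 [288.3 228.9]
7 [273.4 233.3]
5 [310. 234.]
10 [275.4 242.3]
plane 1673 [605.26061899  -8.8248097   80.83538607] [ 0.48599923 -0.30257975  0.81990868] tilt 34.92434685514449 yaw 148.0938939149503 1.4994394041532775
```

Run:
```python
from h import *
z=np.load("pics/top0.npz");p=z["p"].astype(int); l,t,r,b=343,180,395,228
g=p[t:b,l:r].min(-1); m=(g>76).astype(np.uint8); n,lab,st,ce=cv2.connectedComponentsWithStats(m)
for i in range(1,n):
    if st[i,4]>2: print(st[i,4],np.round(ce[i]+[l,t],1))
kt=manip.calibration("top"); ks=manip.calibration("scene")
cs=np.array([[275.4,242.3],[273.4,233.3],[275,223.9],[282.1,217.8],[291.3,215.4],[300.1,218.2],[307.2,224.9],[310,234]])
W=lambda P,v:P@Rz(v[2]).T+[v[0],v[1],0]
f=lambda v:np.r_[(proj(W(ticks(v[3]),v),ks)-cs).ravel(),(v[2]-np.radians(148.05))*100]
s=least_squares(f,[600,0,np.radians(148),70]); print(s.x,np.degrees(s.x[2]),np.abs(s.fun).max(),"\ntop pred",np.round(proj(W(ticks(s.x[3]),s.x),kt),1).tolist())
# plane offset check
for o in ([599.946,-1.400,85.973],[605.26,-8.825,80.835]):
    q=(np.array(o)-[s.x[0],s.x[1],0])@Rz(s.x[2]); print("off plane",(q-[X0,0,Z0])@N)
```

```text
192 [386.1 184.6]
7 [354. 192.]
3 [375.7 193.3]
6 [350.5 197.5]
4 [382.5 199. ]
8 [351.4 204.6]
8 [383.5 210.2]
9 [356.4 211.9]
10 [380.3 216.1]
7 [364.4 217.3]
7 [373.4 218.7]
[568.09877505  23.1537347    2.58376839  60.78406478] 148.0390241914752 0.42215270338653 
top pred [[380.8, 212.3], [377.6, 218.0], [370.8, 220.5], [362.0, 219.1], [353.9, 214.1], [348.7, 206.8], [347.9, 199.6], [351.5, 194.2]]
off plane 7.349674671908197
off plane 7.98117140256883
```

```bash
cat >> h.py <<'E'
W=lambda P,v:P@Rz(v[2]).T+[v[0],v[1],0]
cs=np.array([[275.4,242.3],[273.4,233.3],[275,223.9],[282.1,217.8],[291.3,215.4],[300.1,218.2],[307.2,224.9],[310,234]])
ct=np.array([[383.5,210.2],[380.3,216.1],[373.4,218.7],[364.4,217.3],[356.4,211.9],[351.4,204.6],[350.5,197.5],[354,192]])
O=np.array([[599.946,-1.400,85.973],[605.26,-8.825,80.835]])
E
python3 - <<'E'
from h import *
kt=manip.calibration("top"); ks=manip.calibration("scene")
def f(v):
    q=(O-[v[0],v[1],0])@Rz(v[2])
    return np.r_[(proj(W(ticks(v[3]),v),ks)-cs).ravel(),(proj(W(ticks(v[3]),v),kt)-ct).ravel(),(v[2]-np.radians(148.05))*300,((q-[X0,0,Z0])@N)*2]
s=least_squares(f,[600,0,np.radians(148),70]); v=s.x; print(v,np.degrees(v[2]));print(np.round(s.fun,1))
Nw=Rz(v[2])@N;Uw=Rz(v[2])@U;Lw=Rz(v[2])@L
print("dial axis on panel",W(axis_s(55,v[3]),v),"N",Nw,"U",Uw,"L",Lw)
print("scorer corners top",np.round(proj(W(np.array([[-100,130,35],[-100,-130,35],[100,130,127],[100,-130,127.]]),v),kt)).tolist())
print("scene",np.round(proj(W(np.array([[-100,130,35],[-100,-130,35.]]),v),ks)).tolist())
# pointer angle
A=W(axis_s(55,v[3]),v)+40*Nw
for c,k,pt in(("top",kt,(382.5,199.)),("scene",ks,(288.3,228.9))):
    for m in range(4):
        a=np.radians(-105+30*m); d=np.cos(a)*Uw-np.sin(a)*Lw
        print(c,m+1,np.round(proj(A+np.outer([0,13,26],d),k),1).tolist(),pt)
# button: depth image around button, world pos
for c,k in(("top",kt),("scene",ks)):
    z=np.load(f"pics/{c}0.npz");P=cloud(z["d"],k);p=z["p"].astype(int)
    m=(p[...,0]>70)&(p[...,0]>2.2*p[...,1])&(p[...,0]>2.2*p[...,2]); m[:140]=0;m[290:]=0;m[:,:250]=0;m[:,410:]=0
    m=m&(z["d"]>0); q=(P[m]-[v[0],v[1],0])@Rz(v[2])-[X0,0,Z0]; q=np.c_[q@U,q@L,q@N]; 
    q=q[(abs(q[:,1]+68)<40)]
    print(c,len(q),np.median(q,0),q.min(0),q.max(0))
E
```

```text
[578.37749919  14.34962043   2.58389538  70.2881705 ] 148.04629982617405
[-0.   0.4 -0.6 -0.   0.2  0.2 -0.2 -0.2 -0.2  0.   0.2 -0.1 -0.  -0.
 -0.1  0.  -0.1  0.  -0.1 -0.1 -0.  -0.2  0.2 -0.2 -0.   0.1 -0.2  0.1
 -0.2 -0.1 -0.1  0.1 -0.  -0.7  0.6]
dial axis on panel [585.26479512 -54.7684066   75.31563835] N [ 0.48666586 -0.30355604  0.81915204] U [-0.69503088  0.43352295  0.57357644] L [-0.5292338  -0.84847604  0.        ]
scorer corners top [[407.0, 203.0], [309.0, 142.0], [365.0, 282.0], [253.0, 210.0]]
scene [[265.0, 277.0], [385.0, 245.0]]
top 1 [[374.6, 192.1], [380.4, 194.4], [386.3, 196.7]] (382.5, 199.0)
top 2 [[374.6, 192.1], [379.3, 196.3], [384.1, 200.5]] (382.5, 199.0)
top 3 [[374.6, 192.1], [376.9, 197.1], [379.3, 202.2]] (382.5, 199.0)
top 4 [[374.6, 192.1], [373.9, 196.6], [373.1, 201.1]] (382.5, 199.0)
scene 1 [[295.2, 229.1], [289.6, 232.2], [283.9, 235.4]] (288.3, 228.9)
scene 2 [[295.2, 229.1], [288.6, 228.9], [282.0, 228.8]] (288.3, 228.9)
scene 3 [[295.2, 229.1], [289.4, 225.7], [283.7, 222.3]] (288.3, 228.9)
scene 4 [[295.2, 229.1], [291.8, 223.4], [288.4, 217.7]] (288.3, 228.9)
top 221 [ 76.0031972  -66.60629052  21.25469175] [ 54.40336383 -87.21642462  13.06804669] [ 92.49471024 -48.18095165  24.10436001]
scene 313 [ 69.95926134 -66.20739247  21.97400219] [ 50.53460508 -90.24445851   9.68283194] [ 92.3976499  -47.25421482  26.76014921]
```

The fit is good: residuals stay within 0.7 px in both cameras. The dial points at mark 2, so it needs +120°. Next come the bystander positions and the target orientations.

```bash
cat >> h.py <<'E'
v=np.array([578.3775,14.3496,2.583895,70.288])
Nw=Rz(v[2])@N;Uw=Rz(v[2])@U;Lw=Rz(v[2])@L
A=W(axis_s(55,v[3]),v); B=W(axis_s(-68,v[3]+1),v)
def Rt(mark,flip=0):
    a=np.radians(-105+30*(mark-1)); d=np.cos(a)*Uw-np.sin(a)*Lw
    y=np.cross(Nw,d)*(1-2*flip); z=-Nw; return np.c_[np.cross(y,z),y,z]
def to(pos,R):
    s=manip.read_state(); R0=Ro.from_euler('xyz',s["eef_rot"])
    rv=(Ro.from_matrix(R)*R0.inv()).as_rotvec(degrees=True)
    print("q",np.round(s["joints"],3),"F",np.round(s["wrist_force"],1),"gap",round(s["finger_gap"],1),"t",round(s["clock"],2)); print("pos",np.round(s["eef_pos"],1),"travel cm",np.round((pos-s["eef_pos"])/10,2),"turn",np.round(rv,1),"|",round(np.linalg.norm(rv),1))
E
python3 - <<'E'
from h import *
print("A",A,"B",B)
for l in ("bottle","bell","flight_box2","dart_case","tumbler"):
  for c in("scene","top"):
    z=np.load(f"pics/{c}0.npz");P=cloud(z["d"],manip.calibration(c)); r=manip.look_for(c,l)
    if r:
        a,b,e,g=map(int,r[0]["bbox"]); Q=P[b:g,a:e].reshape(-1,3); Q=Q[(Q[:,2]>15)&(Q[:,2]<260)]
        print(l,c,round(r[0]["p"],2),r[0]["bbox"],np.round(np.median(Q,0)) if len(Q) else None, np.round(np.percentile(Q,[3,97],axis=0)).tolist() if len(Q) else None)
to(A+120*Nw,Rt(2)); to(A+120*Nw,Rt(2,1))
print(A+120*Nw)
E
```

```text
A [585.26488835 -54.76850354  75.31554056] B [649.66565403  50.02754786  75.88911699]
bottle scene 0.76 [388.0, 123.2, 421.2, 215.4] [688. 211. 118.] [[660.0, 198.0, 22.0], [710.0, 234.0, 229.0]]
bottle top 0.77 [209.8, 131.8, 254.8, 183.6] [666. 220. 143.] [[648.0, 200.0, 27.0], [693.0, 247.0, 230.0]]
bell scene 0.78 [192.9, 216.0, 227.7, 254.8] [ 423. -133.   40.] [[390.0, -155.0, 18.0], [443.0, -100.0, 56.0]]
bell top 0.84 [377.0, 270.3, 415.1, 307.4] [ 410. -117.   43.] [[379.0, -148.0, 24.0], [439.0, -89.0, 53.0]]
flight_box2 scene 0.88 [211.6, 254.6, 253.4, 284.4] [ 551. -188.   61.] [[517.0, -220.0, 39.0], [581.0, -154.0, 65.0]]
flight_box2 top 0.97 [405.3, 205.9, 445.8, 249.3] [ 541. -179.   62.] [[507.0, -213.0, 20.0], [577.0, -146.0, 65.0]]
dart_case scene 0.93 [301.5, 274.0, 407.4, 325.6] [755. -76.  27.] [[679.0, -151.0, 18.0], [831.0, 1.0, 30.0]]
dart_case top 0.92 [328.0, 98.7, 411.0, 179.0] [738. -58.  28.] [[651.0, -141.0, 24.0], [823.0, 20.0, 57.0]]
tumbler top 0.57 [245.9, 229.3, 284.8, 261.1] [503. 180.  75.] [[465.0, 128.0, 21.0], [528.0, 194.0, 96.0]]
q [-1.266  0.3    1.521  0.     1.321 -0.067] F [0.3 1.1 0.4] gap 93.7 t 1.0
pos [ 199.8 -512.4  205.4] travel cm [44.39 42.12 -3.18] turn [23.9 25.8 21.1] | 41.0
q [-1.266  0.3    1.521  0.     1.321 -0.067] F [0.3 1.1 0.4] gap 93.7 t 1.0
pos [ 199.8 -512.4  205.4] travel cm [44.39 42.12 -3.18] turn [ -35.7   33.1 -151.6] | 159.3
[643.66477812 -91.1952498  173.61378587]
```

```bash
python3 -m inch '{"grip":[1,1,1,1,1,1,1,1,1,1],"travel":[[0,0,6],[4,6,10],[9,12,12],[14,18,12],[19,24,12],[25,29,12],[32,34,12],[38,38,10],[44.5,42,8],[44.5,42,8]],"turn":[[0,0,0],[0,0,0],[0,0,0],[4,4,3],[8,9,7],[12,13,10.5],[16,17,14],[20,21.5,17.5],[24,26,21],[24,26,21]]}'
python3 - <<'E'
from h import *
to(A+120*Nw,Rt(2)); to(A+120*Nw,Rt(2,1))
E
```

```text
clock: 2.25
eef_pos: [590.8, -130.1, 294.7]
eef_rot: [-2.54, 0.153, 0.799]
wrist_force: [0.5, 0.0, 1.4]
finger_gap: 94.1
q [-0.334  0.801  0.682  0.165  2.259  0.551] F [0.5 0.  1.4] gap 94.1 t 2.25
pos [ 590.8 -130.1  294.7] travel cm [  5.29   3.89 -12.11] turn [-0.1 -0.4 -0. ] | 0.4
q [-0.334  0.801  0.682  0.165  2.259  0.551] F [0.5 0.  1.4] gap 94.1 t 2.25
pos [ 590.8 -130.1  294.7] travel cm [  5.29   3.89 -12.11] turn [ -88.1   54.8 -147. ] | 180.0
```

```bash
python3 -m inch '{"grip":[1,1,1,1,1,1],"travel":[[3,2,-3],[5.3,3.9,-7],[5.3,3.9,-12.1],[5.3,3.9,-12.1],[5.3,3.9,-12.1],[5.3,3.9,-12.1]],"turn":[[0,0,0],[0,0,0],[0,0,0],[0,0,0],[0,0,0],[0,0,0]]}'
python3 - <<'E'
from h import *
to(A+60*Nw,Rt(2))
for c in("scene","top"):
    p,d=manip.camera(c);cv2.imwrite(f"pics/{c}1.png",p[...,::-1])
E
```

```text
clock: 3.0
eef_pos: [644.3, -91.5, 176.5]
eef_rot: [-2.544, 0.151, 0.798]
wrist_force: [0.2, -0.2, -0.0]
finger_gap: 94.4
q [-0.266  0.971  0.649  0.193  2.108  0.602] F [ 0.2 -0.2 -0. ] gap 94.4 t 3.0
pos [644.3 -91.5 176.5] travel cm [-2.98  1.86 -5.2 ] turn [-0.1 -0.2 -0. ] | 0.2
```

View pics/scene1.png

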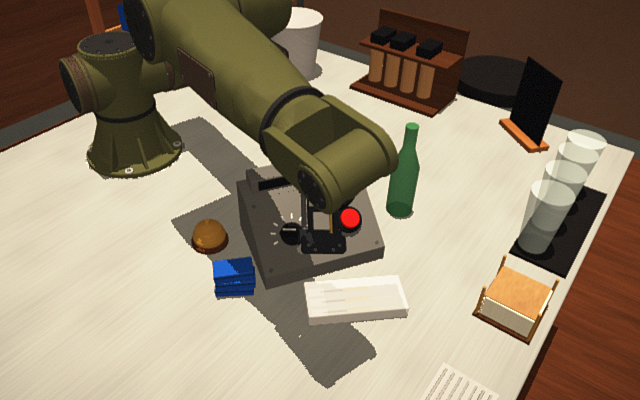

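The gripper hovers over the panel, lined up with the bar at about (291,232). All bystanders are in place. I'll descend along the axis in steps.

```bash
python3 -m inch '{"grip":[1,1,1,1,1,1],"travel":[[-1.5,0.93,-2.6],[-2.98,1.86,-5.2],[-2.98,1.86,-5.2],[-2.98,1.86,-5.2],[-2.98,1.86,-5.2],[-2.98,1.86,-5.2]],"turn":[[0,0,0],[0,0,0],[0,0,0],[0,0,0],[0,0,0],[0,0,0]]}'
python3 - <<'E'
from h import *
to(A+13*Nw,Rt(2))
E
```

```text
clock: 3.85
eef_pos: [614.7, -73.1, 124.0]
eef_rot: [-2.543, 0.151, 0.798]
wrist_force: [0.8, 0.8, 0.5]
finger_gap: 94.1
q [-0.253  0.908  0.881  0.186  1.939  0.581] F [0.8 0.8 0.5] gap 94.1 t 3.85
pos [614.7 -73.1 124. ] travel cm [-2.31  1.43 -3.81] turn [-0.1 -0.2 -0. ] | 0.2
```

```bash
python3 -m inch '{"grip":[1,1,1,1,1,1,1],"travel":[[-0.8,0.5,-1.3],[-1.6,1.0,-2.6],[-2.31,1.43,-3.81],[-2.31,1.43,-3.81],[-2.31,1.43,-3.81],[-2.31,1.43,-3.81],[-2.31,1.43,-3.81]],"turn":[[0,0,0],[0,0,0],[0,0,0],[0,0,0],[0,0,0],[0,0,0],[0,0,0]]}'
python3 - <<'E'
from h import *
to(A+13*Nw,Rt(2))
p,d=manip.camera("scene");cv2.imwrite(f"pics/scene2.png",cv2.resize(p[130:300,200:420,::-1],None,fx=3,fy=3))
E
```

```text
clock: 4.72
eef_pos: [591.8, -58.9, 86.2]
eef_rot: [-2.544, 0.151, 0.798]
wrist_force: [0.4, -0.7, 0.2]
finger_gap: 94.3
q [-0.242  0.88   1.021  0.185  1.827  0.57 ] F [ 0.4 -0.7  0.2] gap 94.3 t 4.72
pos [591.8 -58.9  86.2] travel cm [-0.02  0.02 -0.02] turn [-0.1 -0.2 -0. ] | 0.2
```

View pics/scene2.png

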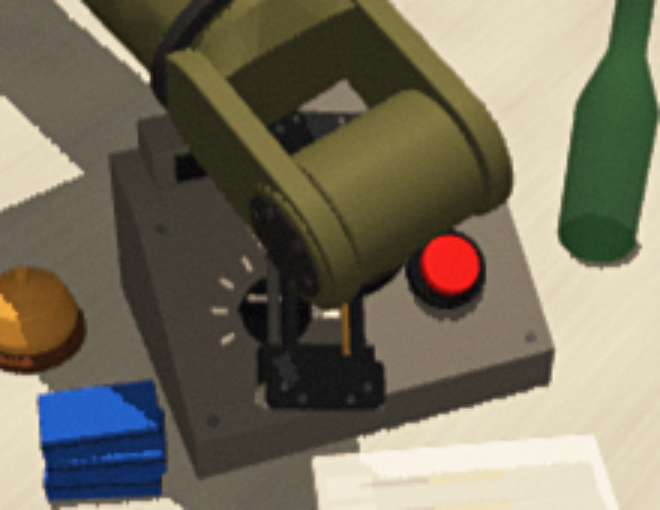

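The fingers straddle the bar and nothing is touching. Now I'll close them.

```bash
python3 -m inch '{"grip":[-1,-1,-1,-1,-1,-1,-1,-1],"travel":[[0,0,0],[0,0,0],[0,0,0],[0,0,0],[0,0,0],[0,0,0],[0,0,0],[0,0,0]],"turn":[[0,0,0],[0,0,0],[0,0,0],[0,0,0],[0,0,0],[0,0,0],[0,0,0],[0,0,0]]}' 25
python3 - <<'E'
from h import *
to(A+13*Nw,Rt(2))
print("3 clicks");to(A+13*Nw,Rt(5)); print(-Nw*30,-Nw*95)
E
```

```text
clock: 5.78
eef_pos: [591.8, -58.8, 86.1]
eef_rot: [-2.544, 0.151, 0.798]
wrist_force: [0.5, -0.2, -0.4]
finger_gap: 17.2
q [-0.242  0.88   1.021  0.185  1.827  0.57 ] F [ 0.5 -0.2 -0.4] gap 17.2 t 5.78
pos [591.8 -58.8  86.1] travel cm [-0.02  0.01 -0.02] turn [-0.1 -0.2 -0. ] | 0.2
3 clicks
q [-0.242  0.88   1.021  0.185  1.827  0.57 ] F [ 0.5 -0.2 -0.4] gap 17.2 t 5.78
pos [591.8 -58.8  86.1] travel cm [-0.02  0.01 -0.02] turn [-44.   27.2 -73.6] | 90.0
[-14.59997244   9.10668657 -24.57456133] [-46.23324607  28.83784079 -77.81944421]
```

```bash
python3 -m inch '{"grip":[-1,-1,-1,-1],"travel":[[0,0,0],[0,0,0],[0,0,0],[0,0,0]],"turn":[[0,0,0],[0,0,0],[-4.87,3.04,-8.19],[-4.87,3.04,-8.19]]}' 25
python3 - <<'E'
from h import *
to(A+13*Nw,Rt(2))
print(np.round(-Nw*20,2),np.round(-Nw*50,2),np.round(-Nw*75,2),np.round(-Nw*100,2))
E
```

```text
clock: 6.28
eef_pos: [591.7, -58.8, 86.2]
eef_rot: [-2.572, 0.246, 0.65]
wrist_force: [-1.6, 1.3, 0.7]
finger_gap: 13.9
q [-0.242  0.88   1.021  0.186  1.827  0.744] F [-1.6  1.3  0.7] gap 13.9 t 6.28
pos [591.7 -58.8  86.2] travel cm [-0.01  0.01 -0.02] turn [ 4.8 -3.2  8.2] | 10.0
[ -9.73   6.07 -16.38] [-24.33  15.18 -40.96] [-36.5   22.77 -61.44] [-48.67  30.36 -81.92]
```

```bash
python3 -m inch '{"grip":[-1,-1,-1,-1,-1,-1,-1,-1,-1,-1],"travel":[[0,0,0],[0,0,0],[0,0,0],[0,0,0],[0,0,0],[0,0,0],[0,0,0],[0,0,0],[0,0,0],[0,0,0]],"turn":[[-4.87,3.04,-8.19],[-9.73,6.07,-16.38],[-14.6,9.11,-24.57],[-19.47,12.14,-32.77],[-24.33,15.18,-40.96],[-29.2,18.21,-49.15],[-34.07,21.25,-57.34],[-38.93,24.28,-65.53],[-38.93,24.28,-65.53],[-38.93,24.28,-65.53]]}'
python3 - <<'E'
from h import *
to(A+13*Nw,Rt(6))
E
```

```text
clock: 7.52
eef_pos: [591.7, -58.8, 86.2]
eef_rot: [2.97, 0.59, -0.867]
wrist_force: [-1.1, 0.9, 1.2]
finger_gap: 14.0
q [-0.244  0.877  1.026  0.188  1.822  2.134] F [-1.1  0.9  1.2] gap 14.0 t 7.53
pos [591.7 -58.8  86.2] travel cm [-0.01  0.01 -0.03] turn [-14.9   9.3 -24.7] | 30.4
```

The dial is at mark 5 with q6 = 2.134. Turning 20° more stays inside the joint range (2.48) and passes the midpoint to mark 6.

```bash
python3 -m inch '{"grip":[-1,-1,-1,-1,-1],"travel":[[0,0,0],[0,0,0],[0,0,0],[0,0,0],[0,0,0]],"turn":[[-4.87,3.04,-8.19],[-9.73,6.07,-16.38],[-9.73,6.07,-16.38],[-9.73,6.07,-16.38],[-9.73,6.07,-16.38]]}'
python3 - <<'E'
from h import *
to(A+13*Nw,Rt(6))
E
```

```text
clock: 8.15
eef_pos: [591.7, -58.7, 86.2]
eef_rot: [2.767, 0.494, -1.256]
wrist_force: [-1.2, 0.2, 0.9]
finger_gap: 13.9
q [-0.243  0.876  1.027  0.188  1.82   2.48 ] F [-1.2  0.2  0.9] gap 13.9 t 8.15
pos [591.7 -58.7  86.2] travel cm [-0.01  0.   -0.03] turn [-5.3  3.3 -8.5] | 10.5
```

```bash
python3 -m inch '{"grip":[1,1,1,1,1,1,1,1],"travel":[[0,0,0],[0,0,0],[0,0,0],[0,0,0],[0,0,0],[0,0,0],[0,0,0],[0,0,0]],"turn":[[0,0,0],[0,0,0],[0,0,0],[0,0,0],[0,0,0],[0,0,0],[0,0,0],[0,0,0]]}'
python3 - <<'E'
from h import *
to(A+70*Nw,Rt(6))
E
```

```text
clock: 9.15
eef_pos: [591.7, -58.7, 86.2]
eef_rot: [2.767, 0.494, -1.256]
wrist_force: [-0.5, -1.0, 0.4]
finger_gap: 90.6
q [-0.243  0.876  1.027  0.188  1.82   2.48 ] F [-0.5 -1.   0.4] gap 90.6 t 9.15
pos [591.7 -58.7  86.2] travel cm [ 2.76 -1.73  4.64] turn [-5.3  3.3 -8.5] | 10.5
```

```bash
python3 -m inch '{"grip":[1,1,1,1,1,1,1],"travel":[[1.4,-0.87,2.3],[2.8,-1.74,4.7],[5.3,-3.3,9],[6,-3.7,14],[6,-3.7,20],[6,-3.7,20],[6,-3.7,20]],"turn":[[0,0,0],[0,0,0],[0,0,0],[0,0,0],[0,0,0],[0,0,0],[0,0,0]]}'
python3 - <<'E'
from h import *
to(A+70*Nw,Rt(6))
p,d=manip.camera("scene");cv2.imwrite(f"pics/scene3.png",cv2.resize(p[130:300,200:420,::-1],None,fx=3.3,fy=3.3,interpolation=cv2.INTER_CUBIC))
p,d=manip.camera("top");cv2.imwrite(f"pics/top3.png",cv2.resize(p[120:300,240:460,::-1],None,fx=3.3,fy=3.3,interpolation=cv2.INTER_CUBIC))
for c in("top","scene"):
  k=manip.calibration(c); l,t=(240,120) if c=="top" else (200,130)
  for m in (5,6,7):
    a=np.radians(-105+30*(m-1)); d=np.cos(a)*Uw-np.sin(a)*Lw
    print(c,m,np.round((proj(A+40*Nw+np.outer([0,26],d),k)-[l,t])*3.3).tolist())
E
```

```text
clock: 10.02
eef_pos: [646.5, -100.0, 282.7]
eef_rot: [2.771, 0.494, -1.245]
wrist_force: [-0.1, -0.2, -1.6]
finger_gap: 94.1
q [-0.276  0.973  0.406  0.223  2.339  2.554] F [-0.1 -0.2 -1.6] gap 94.1 t 10.03
pos [ 646.5 -100.   282.7] travel cm [ -2.72   2.4  -15.  ] turn [-5.3  3.5 -9. ] | 11.0
top 5 [[444.0, 238.0], [420.0, 256.0]]
top 6 [[444.0, 238.0], [408.0, 240.0]]
top 7 [[444.0, 238.0], [405.0, 223.0]]
scene 5 [[314.0, 327.0], [313.0, 284.0]]
scene 6 [[314.0, 327.0], [335.0, 290.0]]
scene 7 [[314.0, 327.0], [351.0, 306.0]]
```

View pics/scene3.png

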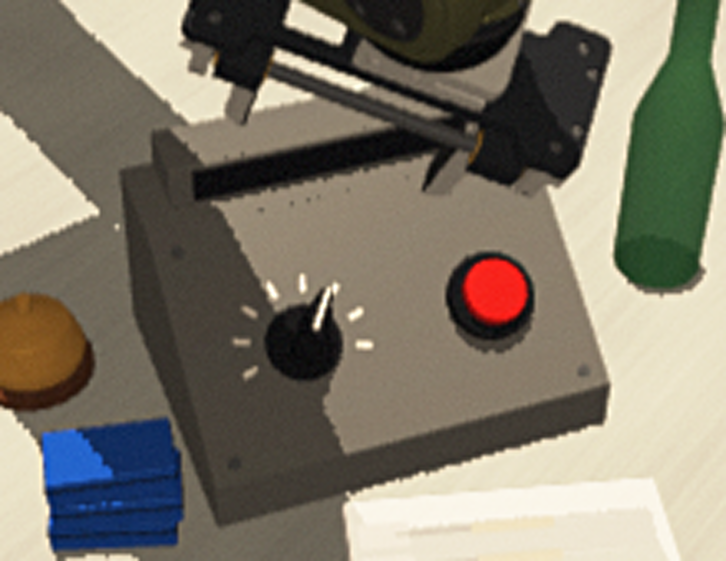

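View pics/top3.png

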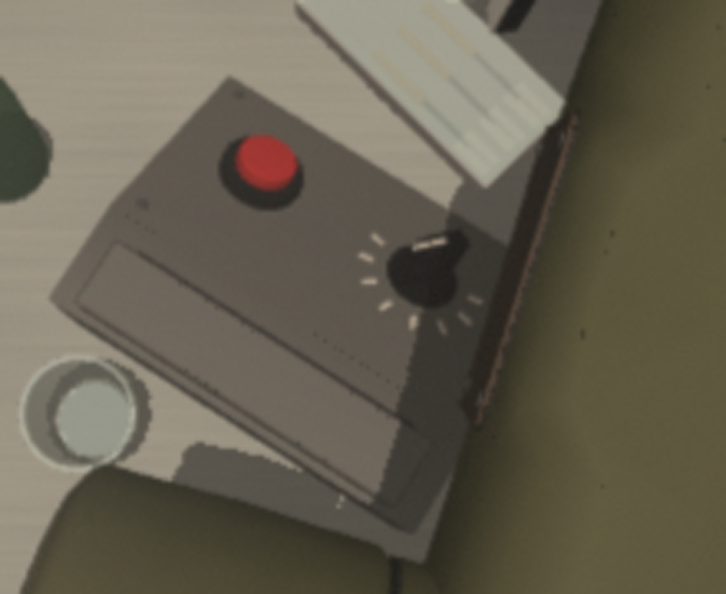

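Both pictures show the line pointing near the sixth mark: scene crop (318,328) to (333,288), top crop (445,240) to (414,246). Before pushing the button I'll measure the angle precisely.

Run:
```python
from h import *
for c in("top","scene"):
  p,d=manip.camera(c); k=manip.calibration(c); g=p.min(-1).astype(float)
  best=[]
  for fx in np.arange(-1.5,1.6,.5):
   for fy in np.arange(-1.5,1.6,.5):
    for ang in range(0,90,2):
     a=np.radians(ang); dd=np.cos(a)*Uw-np.sin(a)*Lw
     q=proj(A+40*Nw+np.outer(np.linspace(2,24,12),dd),k)+[fx,fy]
     s=cv2.remap(g.astype(np.float32),q[:,0].astype(np.float32)[None],q[:,1].astype(np.float32)[None],cv2.INTER_LINEAR)
     best.append((s.mean(),ang-45,fx,fy))
  best.sort(reverse=True); print(c,[tuple(np.round(b,1)) for b in best[:8]])
print(manip.read_state()["joints"][5])
```

```text
top [(np.float64(105.6), np.float64(-7.0), np.float64(0.0), np.float64(0.5)), (np.float64(105.2), np.float64(-9.0), np.float64(0.0), np.float64(0.5)), (np.float64(105.2), np.float64(-9.0), np.float64(-0.5), np.float64(0.5)), (np.float64(105.1), np.float64(-13.0), np.float64(0.0), np.float64(0.0)), (np.float64(105.1), np.float64(-7.0), np.float64(0.5), np.float64(0.5)), (np.float64(104.9), np.float64(-13.0), np.float64(-0.5), np.float64(0.0)), (np.float64(104.9), np.float64(-11.0), np.float64(0.0), np.float64(0.0)), (np.float64(104.8), np.float64(-11.0), np.float64(0.5), np.float64(0.0))]
scene [(np.float64(220.6), np.float64(-11.0), np.float64(0.0), np.float64(0.0)), (np.float64(219.3), np.float64(-9.0), np.float64(0.0), np.float64(-0.5)), (np.float64(218.1), np.float64(-13.0), np.float64(0.5), np.float64(-0.5)), (np.float64(216.6), np.float64(-9.0), np.float64(0.0), np.float64(-1.0)), (np.float64(216.4), np.float64(-11.0), np.float64(0.0), np.float64(-0.5)), (np.float64(216.2), np.float64(-11.0), np.float64(0.0), np.float64(0.5)), (np.float64(215.0), np.float64(-11.0), np.float64(0.5), np.float64(-1.5)), (np.float64(215.0), np.float64(-13.0), np.float64(0.0), np.float64(0.5))]
2.553883345854877
```

Both cameras put the dial about 10° short of the sixth mark. It stayed where I released it and did not snap in. I'll first check the estimator for bias on the start pictures.

```bash
cat >> h.py <<'E'
def pang(c,p,lo,hi,ref):
  k=manip.calibration(c); g=p.min(-1).astype(np.float32); best=[]
  for fx in np.arange(-1.,1.1,.5):
   for fy in np.arange(-1.,1.1,.5):
    for ang in range(lo,hi,1):
     a=np.radians(ang); dd=np.cos(a)*Uw-np.sin(a)*Lw
     q=(proj(A+40*Nw+np.outer(np.linspace(2,24,12),dd),k)+[fx,fy]).astype(np.float32)
     best.append((cv2.remap(g,q[:,0][None],q[:,1][None],cv2.INTER_LINEAR).mean(),ang-ref,fx,fy))
  best.sort(reverse=True); b=np.array(best[:10]); print(c,"best",np.round(b[0],1),"mean top10",round(b[:,1].mean(),1))
E
python3 - <<'E'
from h import *
for c in("top","scene"): pang(c,np.load(f"pics/{c}0.npz")["p"],-120,-30,-75)
for c in("top","scene"): pang(c,manip.camera(c)[0],0,90,45)
E
```

```text
top best [76.5  1.   0.   0. ] mean top10 -1.6
scene best [168.2   0.    0.5   0. ] mean top10 -0.2
top best [106.   -8.    0.    0.5] mean top10 -9.9
scene best [220.1 -11.    0.    0. ] mean top10 -10.5
```

```bash
python3 -m inch '{"grip":[1,1,1,1,1,1,1,1,1,1],"travel":[[0,0,0],[0,0,0],[0,0,0],[0,0,0],[0,0,0],[0,0,0],[0,0,0],[0,0,0],[0,0,0],[0,0,0]],"turn":[[4.87,-3.04,8.19],[9.73,-6.07,16.38],[14.6,-9.11,24.57],[19.47,-12.14,32.77],[24.33,-15.18,40.96],[29.2,-18.21,49.15],[34.07,-21.25,57.34],[38.93,-24.28,65.53],[43.8,-27.32,73.72],[48.67,-30.36,81.92]]}'
python3 - <<'E'
from h import *
a=Ro.from_rotvec(np.radians(10)*Nw).as_matrix()  # 10deg anticlockwise of mark 6
to(A+120*Nw,a@Rt(6,1))
E
```

```text
clock: 11.58
eef_pos: [646.5, -99.9, 282.6]
eef_rot: [-2.569, 0.231, 0.668]
wrist_force: [0.5, 0.7, 0.8]
finger_gap: 93.9
q [-0.277  0.976  0.403  0.228  2.342  0.805] F [0.5 0.7 0.8] gap 93.9 t 11.57
pos [646.5 -99.9 282.6] travel cm [ -0.28   0.87 -10.9 ] turn [ 38.1 -24.   64.4] | 78.6
```

The estimator is unbiased, so the dial really rests about 10° short. I'll flip the tool half a turn, regrasp and finish the turn.

```bash
python3 -m inch '{"grip":[1,1,1,1,1,1,1,1,1,1],"travel":[[0,0,0],[0,0,0],[0,0,0],[0,0,0],[0,0,-2],[0,0,-4],[0,0.3,-6],[-0.1,0.6,-8],[-0.3,0.9,-10.9],[-0.3,0.9,-10.9]],"turn":[[4.87,-3.04,8.19],[9.73,-6.07,16.38],[14.6,-9.11,24.57],[19.47,-12.14,32.77],[24.33,-15.18,40.96],[29.2,-18.21,49.15],[34.07,-21.25,57.34],[38.1,-24,64.4],[38.1,-24,64.4],[38.1,-24,64.4]]}'
python3 - <<'E'
from h import *
a=Ro.from_rotvec(np.radians(10)*Nw).as_matrix()
to(A+60*Nw,a@Rt(6,1))
E
```

```text
clock: 12.82
eef_pos: [642.7, -90.6, 171.6]
eef_rot: [-2.756, -0.491, 1.874]
wrist_force: [0.7, -0.2, 0.5]
finger_gap: 93.5
q [-0.266  0.968  0.666  0.192  2.094 -0.62 ] F [ 0.7 -0.2  0.5] gap 93.5 t 12.82
pos [642.7 -90.6 171.6] travel cm [-2.83  1.76 -4.72] turn [-0.1 -0.2  0.1] | 0.2
```

```bash
python3 -m inch '{"grip":[1,1,1,1,1,1,1,1,1],"travel":[[-1.4,0.88,-2.36],[-2.83,1.76,-4.72],[-3.6,2.24,-6.0],[-4.4,2.74,-7.3],[-5.12,3.19,-8.57],[-5.12,3.19,-8.57],[-5.12,3.19,-8.57],[-5.12,3.19,-8.57],[-5.12,3.19,-8.57]],"turn":[[0,0,0],[0,0,0],[0,0,0],[0,0,0],[0,0,0],[0,0,0],[0,0,0],[0,0,0],[0,0,0]]}'
python3 - <<'E'
from h import *
a=Ro.from_rotvec(np.radians(10)*Nw).as_matrix()
to(A+13*Nw,a@Rt(6,1))
p,d=manip.camera("scene");cv2.imwrite(f"pics/scene4.png",cv2.resize(p[130:300,200:420,::-1],None,fx=3.3,fy=3.3,interpolation=cv2.INTER_CUBIC))
E
```

```text
clock: 13.95
eef_pos: [591.8, -58.8, 86.3]
eef_rot: [-2.756, -0.491, 1.874]
wrist_force: [-0.5, -0.2, 0.0]
finger_gap: 94.0
q [-0.242  0.88   1.022  0.186  1.826 -0.65 ] F [-0.5 -0.2  0. ] gap 94.0 t 13.95
pos [591.8 -58.8  86.3] travel cm [-0.02  0.01 -0.03] turn [-0.  -0.2  0.1] | 0.2
```

View pics/scene4.png

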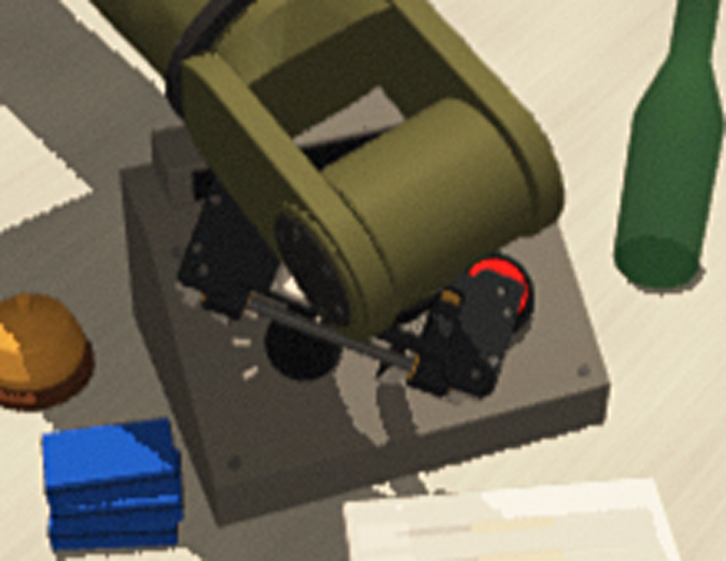

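The fingers straddle the dial with no contact force. I'll close them.

```bash
python3 -m inch '{"grip":[-1,-1,-1,-1,-1,-1,-1,-1,-1,-1],"travel":[[0,0,0],[0,0,0],[0,0,0],[0,0,0],[0,0,0],[0,0,0],[0,0,0],[0,0,0],[0,0,0],[0,0,0]],"turn":[[0,0,0],[0,0,0],[0,0,0],[0,0,0],[0,0,0],[0,0,0],[0,0,0],[0,0,0],[0,0,0],[0,0,0]]}' 25
python3 - <<'E'
from h import *
to(A+13*Nw,Rt(6,1))
E
```

```text
clock: 15.25
eef_pos: [591.7, -58.8, 86.2]
eef_rot: [-2.756, -0.491, 1.874]
wrist_force: [-0.1, 0.5, 0.0]
finger_gap: 13.8
q [-0.242  0.88   1.022  0.186  1.826 -0.65 ] F [-0.1  0.5  0. ] gap 13.8 t 15.25
pos [591.7 -58.8  86.2] travel cm [-0.01  0.01 -0.02] turn [-4.9  2.8 -8.1] | 9.9
```

```bash
python3 -m inch '{"grip":[-1,-1,-1,-1,-1],"travel":[[0,0,0],[0,0,0],[0,0,0],[0,0,0],[0,0,0]],"turn":[[-2.5,1.4,-4.1],[-4.9,2.9,-8.2],[-4.9,2.9,-8.2],[-4.9,2.9,-8.2],[-4.9,2.9,-8.2]]}'
python3 - <<'E'
from h import *
to(A+13*Nw,Rt(6,1))
E
python3 -m inch '{"grip":[1,1,1,1,1,1,1,1],"travel":[[0,0,0],[0,0,0],[0,0,0],[0,0,0],[0,0,0],[0,0,0],[0,0,0],[0,0,0]],"turn":[[0,0,0],[0,0,0],[0,0,0],[0,0,0],[0,0,0],[0,0,0],[0,0,0],[0,0,0]]}'
```

```text
clock: 15.88
eef_pos: [591.7, -58.8, 86.2]
eef_rot: [-2.681, -0.419, 1.698]
wrist_force: [-0.0, -0.7, -0.2]
finger_gap: 13.6
q [-0.242  0.878  1.024  0.186  1.823 -0.477] F [-0.  -0.7 -0.2] gap 13.6 t 15.88
pos [591.7 -58.8  86.2] travel cm [-0.01  0.01 -0.02] turn [-0.1 -0.   0. ] | 0.1
clock: 16.88
eef_pos: [591.7, -58.8, 86.2]
eef_rot: [-2.681, -0.419, 1.698]
wrist_force: [-0.2, 0.1, -0.1]
finger_gap: 90.2
```

```bash
python3 -m inch '{"grip":[1,1,1,1,1,1,1,1],"travel":[[1.4,-0.87,2.3],[2.8,-1.74,4.7],[5.3,-3.3,9],[6,-3.7,14],[6,-3.7,20],[6,-3.7,20],[6,-3.7,20],[6,-3.7,20]],"turn":[[0,0,0],[0,0,0],[0,0,0],[0,0,0],[0,0,0],[0,0,0],[0,0,0],[0,0,0]]}'
python3 - <<'E'
from h import *
to(B+60*Nw,Rt(6,1)); to(B+22*Nw,Rt(6,1))
for c in("top","scene"):
  p=manip.camera(c)[0]; pang(c,p,0,90,45)
  l,t=(240,120) if c=="top" else (200,130)
  cv2.imwrite(f"pics/{c}5.png",cv2.resize(p[t:t+170,l:l+220,::-1],None,fx=3.3,fy=3.3,interpolation=cv2.INTER_CUBIC))
E
```

```text
clock: 17.88
eef_pos: [651.5, -95.7, 284.6]
eef_rot: [-2.678, -0.42, 1.697]
wrist_force: [-0.2, -0.6, -0.7]
finger_gap: 93.8
q [-0.269  1.001  0.354  0.237  2.367 -0.376] F [-0.2 -0.6 -0.7] gap 93.8 t 17.88
pos [651.5 -95.7 284.6] travel cm [  2.73  12.75 -15.95] turn [-0.1 -0.2  0. ] | 0.2
q [-0.269  1.001  0.354  0.237  2.367 -0.376] F [-0.2 -0.6 -0.7] gap 93.8 t 17.88
pos [651.5 -95.7 284.6] travel cm [  0.89  13.91 -19.07] turn [-0.1 -0.2  0. ] | 0.2
top best [96.1  0.  -1.   0.5] mean top10 -1.5
scene best [206.9  -5.    1.   -1. ] mean top10 -2.9
```

View pics/scene5.png

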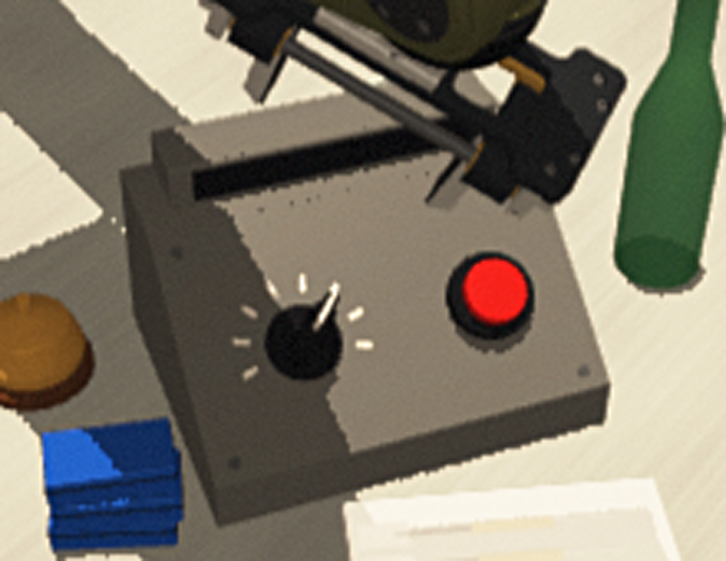

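View pics/top5.png

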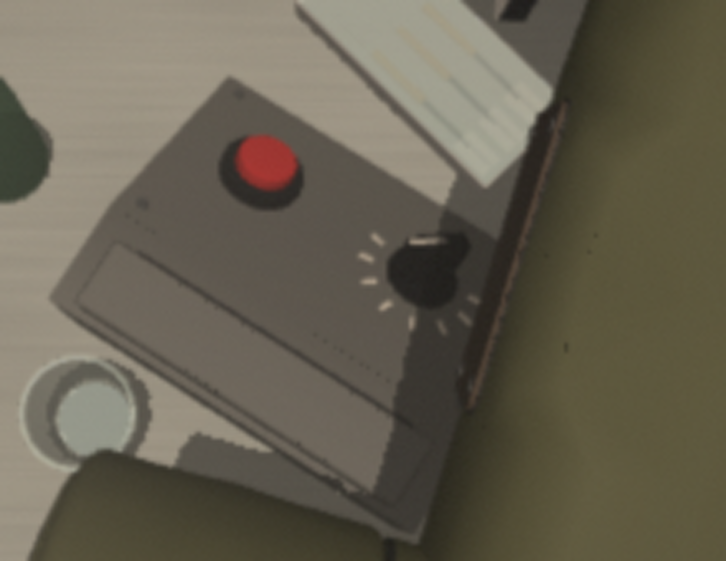

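The line now meets the sixth tick, at scene crop (335,287). It measures 0 to 3° short, which is inside the 8.6° tolerance, and the release pose was 0.1° off the mark. Next is the button, with the fingers shut.

```bash
python3 -m inch '{"grip":[-1,-1,-1,-1,-1,-1,-1,-1,-1,-1],"travel":[[0.7,4,0],[1.4,8,0],[2.7,12.75,-2],[2.7,12.75,-7],[2.7,12.75,-11],[2.73,12.75,-13],[2.73,12.75,-14.5],[2.73,12.75,-15.95],[2.73,12.75,-15.95],[2.73,12.75,-15.95]],"turn":[[0,0,0],[0,0,0],[0,0,0],[0,0,0],[0,0,0],[0,0,0],[0,0,0],[0,0,0],[0,0,0],[0,0,0]]}'
python3 - <<'E'
from h import *
to(B+26*Nw,Rt(6,1)); print(Nw)
for c in("top","scene"):
  p=manip.camera(c)[0]; pang(c,p,0,90,45)
  l,t=(240,120) if c=="top" else (200,130)
  cv2.imwrite(f"pics/{c}6.png",cv2.resize(p[t:t+170,l:l+220,::-1],None,fx=3.3,fy=3.3,interpolation=cv2.INTER_CUBIC))
E
```

```text
clock: 19.23
eef_pos: [679.2, 31.7, 126.6]
eef_rot: [-2.681, -0.419, 1.698]
wrist_force: [-0.3, -0.3, -0.2]
finger_gap: 0.4
q [-0.108  1.059  0.602  0.284  2.028 -0.281] F [-0.3 -0.3 -0.2] gap 0.4 t 19.23
pos [679.2  31.7 126.6] travel cm [-1.68  1.04 -2.94] turn [-0.1 -0.1  0. ] | 0.1
[ 0.48666575 -0.30355622  0.81915204]
top best [ 52.6 -26.    1.    0.5] mean top10 -25.5
scene best [119.3  -1.    0.5  -1. ] mean top10 -1.7
```

View pics/scene6.png

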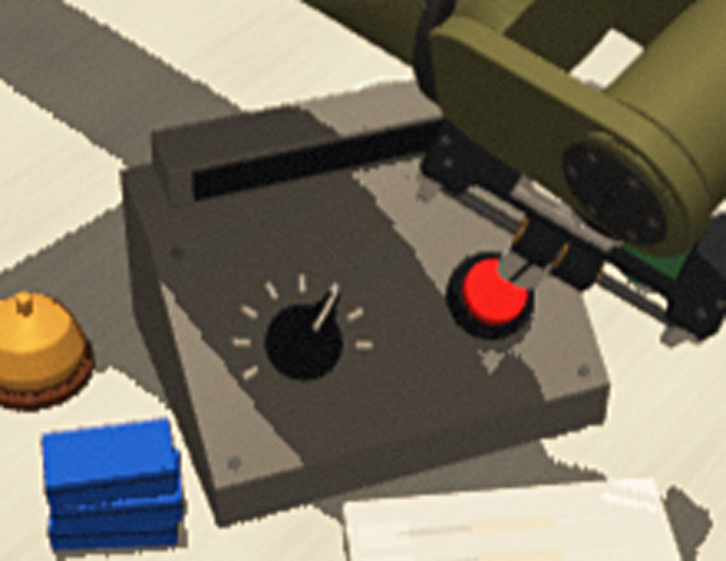

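View pics/top6.png

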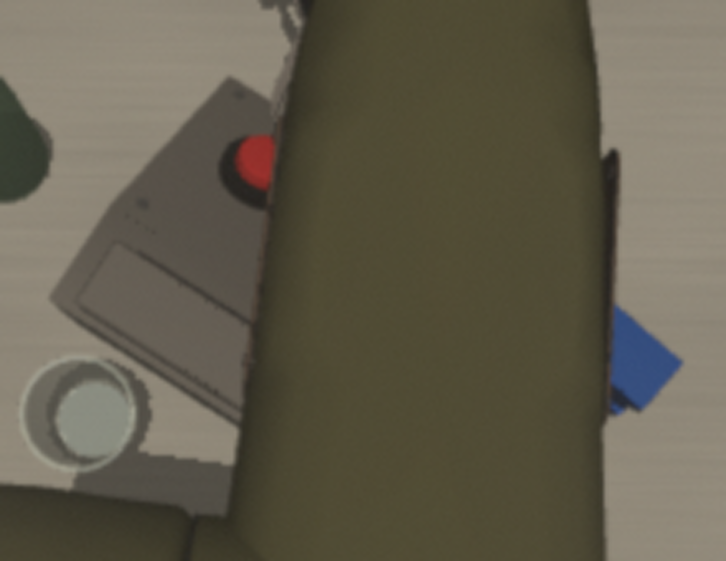

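The fingers are shut above the button, and the dial reads 1 to 2° short in the scene view (the arm blocks the top view). I'll go in gradually and watch the force.

```bash
python3 -m inch '{"grip":[-1,-1,-1,-1,-1],"travel":[[-0.85,0.5,-1.5],[-1.68,1.04,-2.94],[-1.68,1.04,-2.94],[-1.68,1.04,-2.94],[-1.68,1.04,-2.94]],"turn":[[0,0,0],[0,0,0],[0,0,0],[0,0,0],[0,0,0]]}'; python3 -c "
from h import *
to(B+16*Nw,Rt(6,1))"
```

```text
clock: 19.95
eef_pos: [662.8, 41.9, 97.9]
eef_rot: [-2.682, -0.419, 1.699]
wrist_force: [0.3, 0.5, 0.4]
finger_gap: 0.7
q [-0.097  1.024  0.732  0.278  1.933 -0.299] F [0.3 0.5 0.4] gap 0.7 t 19.95
pos [662.8  41.9  97.9] travel cm [-0.54  0.33 -0.89] turn [-0.1  0.   0.1] | 0.1
```

```bash
python3 -m inch '{"grip":[-1,-1,-1,-1,-1],"travel":[[-0.3,0.18,-0.5],[-0.54,0.33,-0.89],[-0.54,0.33,-0.89],[-0.54,0.33,-0.89],[-0.54,0.33,-0.89]],"turn":[[0,0,0],[0,0,0],[0,0,0],[0,0,0],[0,0,0]]}'; python3 -c "
from h import *
to(B+15*Nw,Rt(6,1)); print(manip.read_state()['wrist_force']@Nw)"
```

```text
clock: 20.58
eef_pos: [658.3, 44.7, 90.2]
eef_rot: [-2.686, -0.418, 1.699]
wrist_force: [7.6, -3.2, 8.3]
finger_gap: 0.4
q [-0.094  1.013  0.768  0.277  1.904 -0.303] F [ 7.6 -3.2  8.3] gap 0.4 t 20.57
pos [658.3  44.7  90.2] travel cm [-0.13  0.08 -0.2 ] turn [-0.   0.2  0.1] | 0.2
11.4860004060518
```

The normal force is 11.5 N with the tool stopped, above the roughly 5 N full-in force, so the button has bottomed out. Now I'll release it and retreat.

```bash
python3 -m inch '{"grip":[-1,-1,-1,-1,-1,-1,-1,-1,-1,-1],"travel":[[0.6,-0.38,1],[1.9,-1.2,3.3],[3.5,-2.2,6],[4.5,-2.8,10],[4.5,-4,15],[2,-9,19],[-1,-15,20],[-4,-21,20],[-4,-27,20],[-4,-30,20]],"turn":[[0,0,0],[0,0,0],[0,0,0],[0,0,0],[0,0,0],[0,0,0],[0,0,0],[0,0,0],[0,0,0],[0,0,0]]}'
python3 - <<'E'
from h import *
to(B,Rt(6,1))
for c in("top","scene"):
  p,d=manip.camera(c); pang(c,p,0,90,45); cv2.imwrite(f"pics/{c}7.png",p[...,::-1])
  P=cloud(d,manip.calibration(c)); p=p.astype(int)
  m=(p[...,0]>70)&(p[...,0]>2.2*p[...,1])&(p[...,0]>2.2*p[...,2]); m[:140]=0;m[290:]=0;m[:,:250]=0;m[:,410:]=0
  q=(P[m&(d>0)]-A-0)@np.c_[Uw,Lw,Nw]; q=q[abs(q[:,1]+123)<40]; print("button",c,len(q),np.round(np.median(q,0),1))
  for l in("bottle","bell","flight_box2","dart_case","tumbler"):
    r=manip.look_for(c,l); print(l,r[0] if r else None)
E
```

```text
clock: 21.82
eef_pos: [609.9, -254.7, 287.0]
eef_rot: [-2.689, -0.417, 1.698]
wrist_force: [15.4, -5.8, 17.0]
finger_gap: 0.3
q [-0.473  1.062  0.235  0.083  2.447 -0.65 ] F [15.4 -5.8 17. ] gap 0.3 t 21.82
pos [ 609.9 -254.7  287. ] travel cm [  3.97  30.47 -21.11] turn [0.  0.4 0.2] | 0.4
top best [94.2  0.  -0.5  0.5] mean top10 -0.3
button top 221 [   6.4 -121.7   21.4]
bottle {'bbox': [209.3, 132.8, 257.0, 182.8], 'p': 0.57}
bell None
flight_box2 {'bbox': [405.9, 208.1, 446.7, 248.0], 'p': 0.84}
dart_case {'bbox': [328.2, 99.5, 411.7, 180.0], 'p': 0.82}
tumbler {'bbox': [402.2, 206.7, 428.1, 245.6], 'p': 0.65}
scene best [213.5  -1.    0.5  -1. ] mean top10 -1.3
button scene 320 [  -0.6 -121.    21.7]
bottle {'bbox': [386.9, 124.4, 418.0, 213.5], 'p': 0.59}
bell {'bbox': [191.5, 217.9, 227.6, 254.4], 'p': 0.73}
flight_box2 {'bbox': [214.8, 274.7, 255.9, 290.1], 'p': 0.73}
dart_case {'bbox': [301.5, 271.0, 407.9, 323.5], 'p': 0.97}
tumbler None
```

View pics/scene7.png

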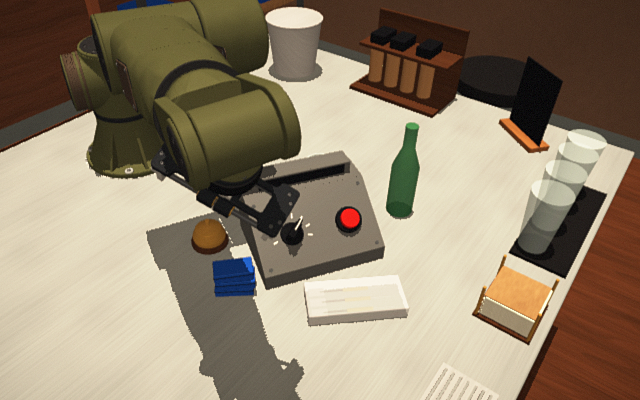

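View pics/top7.png

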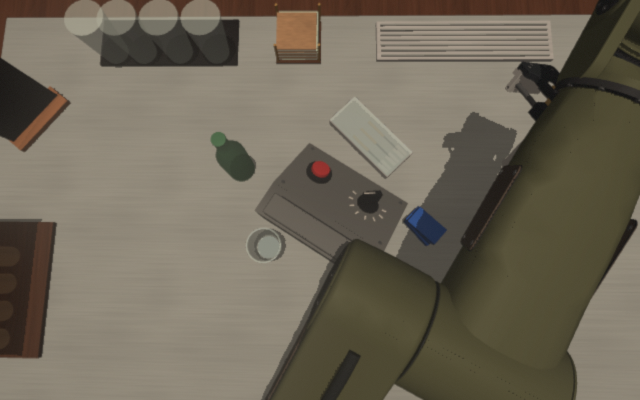

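The dial is on the sixth mark (0 to 1° short), the button is out, and nothing looks shifted. The wrist force reads 23 N in free air, so I'll hold still and read it again.

```bash
python3 -m inch '{"grip":[-1,-1,-1,-1],"travel":[[0,0,0],[0,0,0],[0,0,0],[0,0,0]],"turn":[[0,0,0],[0,0,0],[0,0,0],[0,0,0]]}'
python3 - <<'E'
from h import *
s=manip.read_state(); print(s["wrist_force"],s["moment"],np.round(s["qd"],3),s["effort"].round(1),s["eef_pos"])
E
```

```text
clock: 22.92
eef_pos: [611.3, -251.5, 287.6]
eef_rot: [-2.69, -0.416, 1.701]
wrist_force: [0.2, 0.2, 0.6]
finger_gap: 0.7
[0.19897962 0.23080349 0.62384044] [-0.17230059 -0.32836206 -0.03226954] [-0.001 -0.     0.001 -0.001 -0.    -0.001] [  0.  -88.1 -35.3   0.2   1.6  -0. ] [ 611.27334414 -251.49037102  287.59683314]
```

At rest the force is about 0, so the earlier reading came from the arm braking. I'll hand in.

```bash
python3 -c "
from h import *
for c in('top','scene'): pang(c,manip.camera(c)[0],0,90,45)
print(manip.sign_off())"
```

```text
top best [94.7  0.  -0.5  0.5] mean top10 -0.3
scene best [213.5  -1.    0.5  -1. ] mean top10 -1.3
the job is handed in; nothing more can be done
None
```

The dial is on the sixth mark, the button was pushed in and released, and the job was handed in at about 23 s of the 67 s allowed.

**Dial:** It started on mark two. I gripped the bar and turned it about 110° clockwise, because the last joint could not manage the full 120° in one go. When I let go it did not snap into the click and stayed about 10° short. So I turned the tool half round, gripped the bar again, finished the turn and let go. I confirmed the angle in the pictures before going to the button.

**Button:** I pushed it in with shut fingers along its axis until they stopped at about 11.5 N, then backed off along the same line.

**Last checks:**
- **Dial:** it measured 0° short of the sixth mark in the top view and 1° short in the scene view; the tolerance is 8.6°.
- **Button:** it is back out, with its top measured at about 21.5 mm above the panel against 22 mm nominal.
- **Contact:** the wrist force is about zero and the arm is clear of everything.
- **Bystanders:** all stand where they were as far as the pictures show. The arm hid the bell in the top view and the scorer hides the tumbler in the scene view, so each was judged from one camera. The network also missed the tumbler in the top view, boxing the flight boxes instead; the picture shows it in place.

**Odd readings:**
- A 23 N wrist force while the arm was braking in free air fell to zero once it stopped.
- During the first retreat the last joint read 2.554 rad against its stated 2.55 limit. No fault was reported.

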